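# Load a food tin through the spring flap of a tin store

## Task

Lay the flat food tin on the wooden apron of the white tin store and push it in through the orange spring flap with the closed fingertips, until it is pressed snugly and gently against the sprung stop hidden under the hood. Then draw the fingers up out of the slot so that the flap swings shut behind the tin. Leave the lemon, small cup, garlic and shaker where they are.

Things in the scene. Friction and masses are not known exactly. Their poses are not given: they have to be found in the camera images.
- tin: Flat oblong food tin, white sides and teal lid, 60 wide x 100 long x 26 mm high, rounded corners, 0.12 to 0.2 kg, lying flat and loose on the worktop. Origin at the centre of its underside; x is along its 60 mm width, y along its 100 mm length, z up. Grip it across the width.
- store: White covered lane on a wooden base plate (385 x 100 x 4 mm), fixed. Origin on the worktop under the middle of the doorway; x points into the lane, y to the left looking in, z up. In this frame the base runs from x = -130 to 255 mm, the lane from 0 to 249 mm, 84 mm wide between its walls; roof 36 to 40 mm above the worktop. The tin slides on the base at z = 4 mm.
- apron (a point): Where to lay the tin, its length along the lane: on the base's top in the open before the doorway, store frame x = -68, y = 0, z = 4 mm. Two flared cheeks 38 mm high lead from x = -31 mm (106 mm apart) to the doorway (88 mm apart). Axes as the store.
- slot (a point): Middle of the open slot in the roof, 47 mm wide (y = +-23.5 mm), from the doorway to x = 150 mm, roof top at z = 40 mm. Nothing crosses it: closed fingers reaching down from above can push the tin's near end along from the apron, through the doorway and on. The tin is too wide to pass the slot flat. Axes as the store.
- hood (a point): Roof over the closed part, x = 150 to 255 mm. Under it is a hidden sprung stop, 3 N/mm, 12 mm travel. Its depth varies: the tin's near end is at x = 86 to 120 mm when its far end first meets it, so feel for it. Sliding takes 1 to 2 N, up to 4 N opening the flap; the stop adds to it. Home: 5 N or more from the fingertips for 0.2 s; 6 to 8 N is right, 15 N too much.
- flap (a joint): Orange flap, upright panel 4 mm thick, 72 mm long, 28 mm high, in the doorway, 6 to 34 mm above the worktop. Upright spring hinge at the left, store frame x = 0, y = 40 mm. 0 rad = shut; grows to 1.5 rad as it is pushed inward to the left wall; never opens outward. The spring (0.015 N m shut, 0.037 open) shuts it when nothing is in its way; it sweeps 72 mm deep. Lift the fingers straight out: drawn back they jam it.
- flap_tip (a point): Free end of the orange flap, at mid height, 68 mm from the hinge.
- lemon: Yellow lemon, 75 x 58 x 59 mm, bystander; origin at its underside.
- small_cup: Small white cup with a handle, 59 x 83 x 55 mm, bystander; origin at the centre of its underside.
- garlic: Garlic bulb, about 50 mm, bystander; origin at its underside.
- shaker: Glass shaker with a metal cap, 44 mm across, 90 mm high, bystander; origin at the centre of its underside.
Mind the look-alikes: they are no part of the job. Of the things that look like the tin, take the one that is farthest from the robot's base at the start.

How it is judged (in metres and radians):
On the way, in this order (a step that is already met when the one before it is completed fails the run):
1. the flap is held open (more than 0.6 rad) with the tin in the doorway (value of joint flap above 0.6 rad and x of tin in the frame of store between -0.04 and 0.09 m and z of tin in the frame of store below 0.02 m), for 0.1 s.
2. the tin, lying wholly past the flap's sweep, is pressed home against the stop with at least 5 N of the fingertips (x of tin in the frame of store above 0.13 m and contact force between the fingers and tin above 5 N), for 0.2 s.
At the end, for the whole second after the job is handed in: The tin lies flat and still inside the store, its centre 120 to 180 mm past the doorway (up against the stop, clear of the flap); the flap is shut (under 0.06 rad); the lemon, cup, garlic and shaker are within 30 mm of where they stood (x of tin in the frame of store between 0.12 and 0.18 m and y of tin in the frame of store between -0.02 and 0.02 m and z of tin in the frame of store below 0.012 m and angle between tin's own z axis and vertical below 0.1 rad and value of joint flap below 0.06 rad and linear speed of tin below 0.01 m/s and distance of each of lemon, small_cup, garlic, shaker from where it was at the start of the episode below 0.03 m); the robot touches nothing.
It fails at once if the fingertips push the tin with more than 15 N once it is wholly inside the doorway (x of tin in the frame of store above 0.06 m and contact force between the fingers and tin above 15 N).
It fails at once if the gripper presses on the store or its flap with more than 20 N (contact force between any of the fingers, the arm and store above 20 N).
It fails at once if the lemon, cup, garlic or shaker is moved by more than 30 mm (distance of any of lemon, small_cup, garlic, shaker from where it was at the start of the episode above 0.03 m).
It also fails if it takes over 64 s, if anything falls off the work surface, if the arm or the gripper's body presses on something with over 40 N, if the wrist force passes 120 N, or if a joint passes its speed limit or range.

## Robot

A 6-joint arm with a two-finger parallel gripper is mounted at the origin on a cart in front of the work surface, level with it; the furniture and walls round the work are solid. World frame = base frame: x ahead of the robot, y to its left, z up, the work surface at z = 0. Lengths are in m, angles in degrees, forces in N, time in s.
With the tool pointing down it reaches from about 0.325 to 0.775 m from the base axis. Payload 5.5 kg.
Tool frame: the origin (TCP) lies at the centre of the arm's flange, where the gripper is bolted on; the fingertips stand 182 mm ahead of it and the grasp point (between the pads) lies 163 mm ahead of it; z points along the fingers, y is the line along which they close (so a half turn about z gives the same grasp; the last joint's range is limited). The gripper opens to 88 mm and grips with 3 to 60 N. Pads are 20 mm wide; open, the fingers measure 115 mm over their backs; the gripper's body (75 mm by 178 mm) begins 61 mm behind the grasp point.
Start: joints at [65.564, 5.22, 70.514, -0, 104.267, -3.249], TCP at [0.217, 0.559, 0.405] pointing down, gripper open.
Joint ranges: [-164.24, 164.24], [-49.07, 125.15], [9.68, 141.18], [-86.29, 266.29], [3.28, 154.24], [-151.56, 151.56]. Speed limits (degrees/s): [147.25, 147.25, 172.46, 180, 180, 180].

## Interface

Orientations are given as [roll, pitch, yaw] about the fixed x, y, z axes, in that order (R = Rz(yaw) Ry(pitch) Rx(roll)).
In Python, from station import r gives the robot as it stands. The module is installed in compiled form; this text tells all that it offers. Calls block until the motion is done:
- r.reach(position, orientation): joint-space move of the TCP to a pose.
- r.servo_line(position, rotation=None, speed=0.15): straight line of the TCP; rotation=None keeps the orientation; speed is the mean speed in m/s.
- r.move_joints(angles): joint-space move.
- r.let_go() and r.grab(squeeze=None): open the fingers fully, or close them until they stop; squeeze is the grip in N (None keeps the last).
- r.wait(seconds).
- r.inverse_kinematics(position, orientation): joint angles nearest the present ones, or None.
- r.sense(): the state.
- r.snapshot(name): name is "side" or "top" or "wrist"; returns a dict with "frame" (400x640x3 uint8, red, green, blue), "fx", "fy", "cx", "cy" (pixels), "R" (3x3) and "t" (3): a world point X has camera coordinates R X + t. Camera axes: x right, y down, z forward; pixel columns grow to the right and rows downward; lengths in m; the calibration is good to about 2 mm. A picture is of the moment at which its call begins. There is no depth.
A pose or a line that the arm cannot do raises r.IKError and nothing moves.
- r.hand_in(): hands the job in; it is judged then, once.
The state is a dict: "clock": time; "joints": joint angles; "joint_vel": joint speeds; "joint_torque": joint torques, N m; "tcp_pos": TCP position; "orientation": TCP orientation; "contact_force": force on the tool from outside, world axes, zero at the start; "torque": the same for the moment, N m; "opening": finger opening in m; "gripper_force": force on a finger pad.
Only numpy, scipy, OpenCV 4.12 (cv2) and the standard library are available. Lean on these libraries where they do the work, as an engineer would, in place of code of your own. Each camera call takes 0.05 s, during which the arm holds its last target. There are 200 camera calls.

## Working session

There is one attempt and no reset: what is moved stays moved. The work goes in short steps, each a Python script; the robot and the scene stay as the last script left them, time stands still between calls to the robot, and variables do not carry over. Pictures are saved under pics/ and viewed, at most 10 in all, crops included, and the job is handed in when it is done.

```bash
mkdir -p pics
cat > h.py <<'E'
from station import r
import numpy as np, cv2
def snap(n,f):
    s=r.snapshot(n); cv2.imwrite('pics/'+f+'.png',s['frame'][:,:,::-1]); np.savez('pics/'+f,**s); return s
def ray(s,u,v,z):
    R=np.array(s['R']);t=np.array(s['t']);c=-R.T@t
    d=R.T@np.array([(u-s['cx'])/s['fx'],(v-s['cy'])/s['fy'],1]); return c+d*(z-c[2])/d[2]
def proj(s,X):
    p=np.array(s['R'])@X+np.array(s['t']); return s['fx']*p[0]/p[2]+s['cx'],s['fy']*p[1]/p[2]+s['cy']
E
python3 - <<'E'
from h import *
a=snap('top','top0');b=snap('side','side0')
print(r.sense())
for s in(a,b): print(-np.array(s['R']).T@s['t'],s['fx'])
E
```

```text
{'clock': 0.1, 'joints': array([ 6.55620720e+01,  5.25859545e+00,  7.05737939e+01,  1.65658389e-03,
        1.04267915e+02, -3.24865398e+00]), 'joint_vel': array([-0.0651579 , -0.04570344, -0.08429939, -0.0102998 ,  0.14934598,
        0.04626392]), 'joint_torque': array([ 2.05011158e-03, -4.47858202e+01, -4.07568991e+01,  6.99432101e-02,
        2.84645939e-02, -9.18684827e-05]), 'tcp_pos': array([0.21688796, 0.55948185, 0.40363346]), 'orientation': array([-1.79899948e+02, -7.28779412e-03,  1.58811127e+02]), 'contact_force': array([-0.08615339, -0.14539569,  0.44499149]), 'torque': array([-0.01898395, -0.04657815, -0.04281854]), 'gripper_force': 0.0, 'opening': 0.08793578373612818}
[0.39821641 0.00182252 1.36032616] 511.8714543990085
[ 0.36621204 -0.95627958  0.92800267] 489.2896746956271
```

View pics/top0.png

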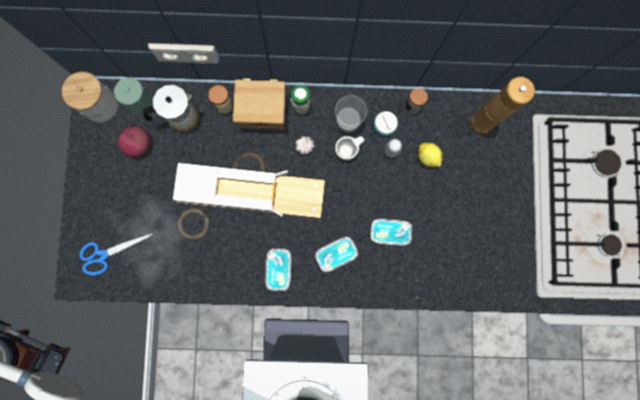

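View pics/side0.png

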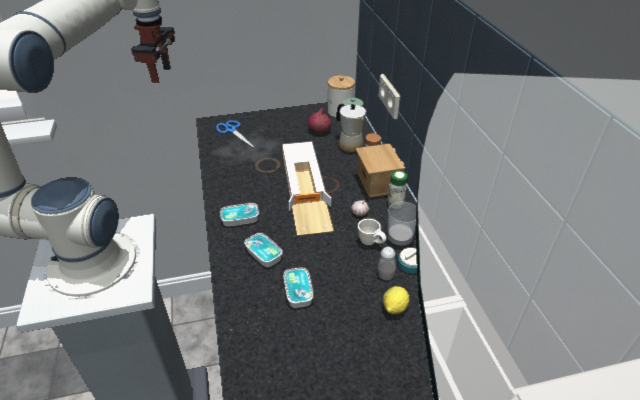

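The top view shows three tins at about (278,270), (337,254) and (391,232). The store runs from its apron at (325,197) to its hood at (174,183). The lemon (430,155), cup (347,148), garlic (305,145) and shaker (394,148) lie beyond it. I'll measure the tins and enlarge the store.

Run:
```python
import sys
from h import *
def L(f): return dict(np.load('pics/%s.npz'%f))
a=L('top0')
hsv=cv2.cvtColor(a['frame'],cv2.COLOR_RGB2HSV)
m=cv2.inRange(hsv,(80,90,80),(100,255,255))
m=cv2.morphologyEx(m,cv2.MORPH_CLOSE,np.ones((7,7)))
for c in cv2.findContours(m,0,2)[0]:
    if cv2.contourArea(c)<250: continue
    q=cv2.boxPoints(cv2.minAreaRect(c)); P=np.array([ray(a,u,v,.026)[:2] for u,v in q])
    e=[P[1]-P[0],P[2]-P[1]]; l=max(e,key=np.linalg.norm)
    ctr=P.mean(0);print('tin',ctr,np.linalg.norm(ctr),[np.linalg.norm(x) for x in e],np.degrees(np.arctan2(l[1],l[0])))
c=a['frame'][150:230,165:335][:,:,::-1]
cv2.imwrite('pics/crop.png',cv2.resize(c,None,fx=4.7,fy=4.7,interpolation=cv2.INTER_CUBIC))
```

```text
tin [0.38884222 0.07785624] 0.3965600410608426 [np.float64(0.05180357918592281), np.float64(0.09222587351431986)] -177.9437653039645
tin [ 0.43066973 -0.07165101] 0.43658937550052496 [np.float64(0.09323551401667977), np.float64(0.05092611697249584)] -61.860562194762046
tin [ 0.49426735 -0.21367806] 0.5384779752626845 [np.float64(0.05174378112072319), np.float64(0.09239765699439245)] -95.39487505110337
```

View pics/crop.png

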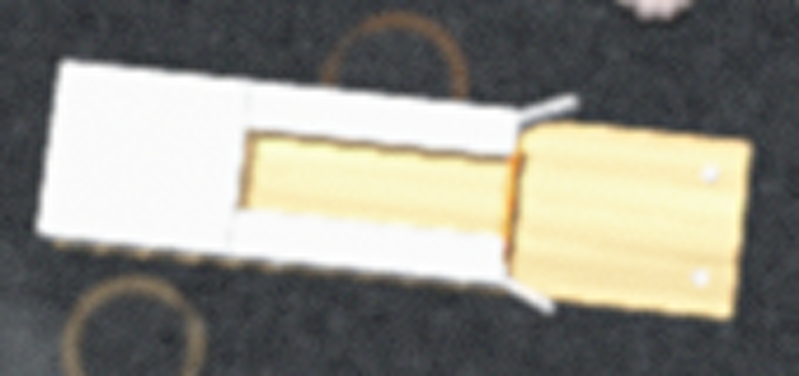

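The crop shows the store clearly. The apron's outer corners are at crop (753,142) and (733,318), and the roof corners at (60,60), (37,235), (521,108) and (505,283). The orange flap sits at about x=513.

```bash
cat >> h.py <<'E'
def store():
    a=dict(np.load('pics/top0.npz'))
    f=lambda u,v,z: ray(a,165+(u+.5)/4.7-.5,150+(v+.5)/4.7-.5,z)[:2]
    pts=[((753,142),.004,(-130,-50)),((733,318),.004,(-130,50)),((60,60),.04,(255,-46)),((37,235),.04,(255,46)),((521,108),.04,(0,-46)),((505,283),.04,(0,46))]
    W=np.array([f(*p,z) for p,z,_ in pts]); S=np.array([s for *_,s in pts])/1000.
    mw,ms=W.mean(0),S.mean(0); A=W-mw;B=S-ms
    th=np.arctan2((B[:,0]*A[:,1]-B[:,1]*A[:,0]).sum(),(B*A).sum())
    R=np.array([[np.cos(th),-np.sin(th)],[np.sin(th),np.cos(th)]]); o=mw-R@ms
    return o,R,np.degrees(th),(W-o)@R-S
E
python3 - <<'E'
from h import *
o,R,th,e=store()
print(o,th,(e*1000).round(1))
b=dict(np.load('pics/side0.npz'))
for p,z in [((-.13,-.05),.004),((-.13,.05),.004),((.255,-.046),.04),((.255,.046),.04)]: print(proj(b,np.r_[o+R@p,z]))
f=b['frame'][130:240,270:340][:,:,::-1]
cv2.imwrite('pics/sc.png',cv2.resize(f,None,fx=5,fy=5,interpolation=cv2.INTER_CUBIC))
tin=np.array([.4943,-.2137])
for p,y in[(tin,84.6),(o+R@[-.068,0],th),(o+R@[.1,0],th)]: print(p,r.inverse_kinematics([*p,.187],[180,0,y]))
E
```

```text
[0.58898316 0.09712392] 85.73878486447259 [[-1.1 -0.4]
 [-0.1  1.3]
 [ 2.3 -3.2]
 [ 1.5  3.3]
 [-0.2 -3.6]
 [-2.5  2.7]]
(np.float64(333.9666471001806), np.float64(230.58220172717478))
(np.float64(297.4111396387485), np.float64(234.82362480467376))
(np.float64(311.0192509370345), np.float64(141.43133243774957))
(np.float64(282.83898362225347), np.float64(144.06698817152215))
[ 0.4943 -0.2137] [-27.00006292  -0.24056699  98.42835703   0.          81.81220996
 -21.60006292]
[0.58393051 0.0293119 ] [-4.60098687e-01  6.75632192e+00  9.11569791e+01 -2.54444375e-14
  8.20866990e+01  3.80111645e+00]
[0.59641353 0.19684749] [ 1.51623507e+01  1.31916148e+01  8.39544141e+01 -2.54444375e-14
  8.28539712e+01  1.94235658e+01]
```

View pics/sc.png

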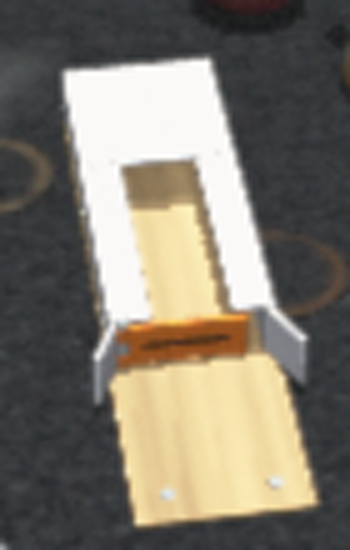

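The side view agrees with the store pose to about 1 px: the apron corners are at (333.6,230.6) and (296.8,235), the hood corners at (312.4,141.4) and (283,144.4). Now I'll grasp the tin and lay it on the apron.

Run:
```python
from h import *
o,R,th,e=store()
t=[.4943,-.2137]; D=[180,0,84.6]
r.reach([*t,.28],D)
r.servo_line([*t,.187],speed=.12)
r.grab(25); print(r.sense()['opening'],r.sense()['gripper_force'])
r.servo_line([*t,.28],speed=.15)
print(r.sense()['opening'])
p=o+R@[-.068,0]
r.reach([*p,.28],[180,0,th])
r.servo_line([*p,.1925],speed=.1)
r.let_go()
r.servo_line([*p,.28],speed=.15)
q=o+R@[-.16,0]
r.reach([*q,.28],[180,0,th]); r.grab(10)
snap('top','top1'); s=r.sense(); print(s['clock'],s['opening'],s['contact_force'])
a=dict(np.load('pics/top1.npz'))
hsv=cv2.cvtColor(a['frame'],cv2.COLOR_RGB2HSV)
m=cv2.morphologyEx(cv2.inRange(hsv,(80,90,80),(100,255,255)),cv2.MORPH_CLOSE,np.ones((7,7)))
for c in cv2.findContours(m,0,2)[0]:
    if cv2.contourArea(c)<100: continue
    P=np.array([ray(a,u,v,.03)[:2] for u,v in cv2.boxPoints(cv2.minAreaRect(c))]);print(((P-o)@R).round(3).tolist(),((P.mean(0)-o)@R).round(4))
cv2.imwrite('pics/c1.png',cv2.resize(a['frame'][140:300,165:435][:,:,::-1],None,fx=2.9,fy=2.9))
```

```text
0.059799372022223074 24.88641567528248
0.0598487315881903
10.525 0.0006676715201019375 [-0.14250967  0.50562808  0.25830215]
[[-0.003, 0.155], [-0.055, 0.15], [-0.065, 0.241], [-0.014, 0.246]] [-0.0343  0.1981]
[[-0.139, 0.145], [-0.144, 0.1], [-0.227, 0.108], [-0.222, 0.154]] [-0.1831  0.1266]
[[-0.02, -0.023], [-0.088, -0.03], [-0.093, 0.02], [-0.025, 0.027]] [-0.0566 -0.0015]
```

View pics/c1.png

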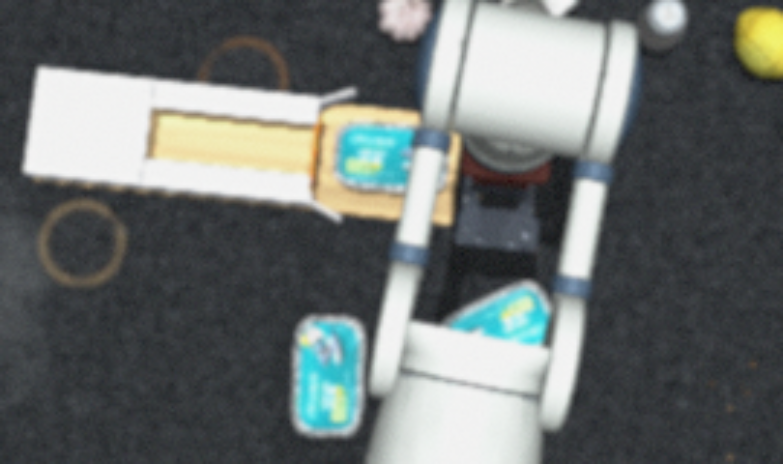

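The tin lies centred on the apron at store (-57..-68, 0), partly hidden by the arm. Next I'll push it through the flap, then feel for the stop in small steps.

Run:
```python
from h import *
o,R,th,e=store(); u=np.r_[R[:,0],0]; Z=.196
P=lambda x,z=Z:[*(o+R@[x,0]),z]
F=lambda:-np.mean([(r.wait(.02),r.sense()['contact_force']@u)[1] for _ in range(4)])
r.servo_line(P(-.16,.28)); r.servo_line(P(-.148),speed=.15); r.wait(.3)
F0=F(); print('base',F0,r.sense()['clock'])
for x in(-.11,-.06,0,.04,.065):
    r.servo_line(P(x),speed=.05); print(x,round(F()-F0,2),r.sense()['clock'])
x=.065
while x<.125:
    f=F()-F0
    if f>3.2 or x>.08: print(round(x,4),round(f,2),r.sense()['clock'])
    if f>6.2 or r.sense()['clock']>50: break
    x+=.001 if f<3 else .0004
    r.servo_line(P(x),speed=.02)
for _ in range(4): print('hold',F()-F0,r.sense()['clock'])
print(((np.array(r.sense()['tcp_pos'])[:2]-o)@R))
```

```text
base 0.2993053533300049 11.8583
-0.11 -0.46 12.8333
-0.06 -0.44 14.05
0 -0.23 15.4667
0.04 -0.27 16.4833
0.065 -0.81 17.2
0.08 0.32 22.0167
0.081 0.5 22.3333
0.082 -0.51 22.65
0.083 0.12 22.9667
0.084 -0.13 23.2833
0.085 0.69 23.6
0.086 2.88 23.9167
0.087 4.94 24.2333
0.0874 5.45 24.55
0.0878 6.33 24.8667
hold 6.4052879860515395 24.9333
hold 6.2420350613775915 25.0
hold 5.981989370685325 25.0667
hold 6.33191479371401 25.1333
[ 8.70479534e-02 -7.37049189e-05]
```

Run:
```python
from h import *
o,R,th,e=store(); u=np.r_[R[:,0],0]; Z=.196
P=lambda x,z=Z:[*(o+R@[x,0]),z]
F=lambda:-np.mean([(r.wait(.02),r.sense()['contact_force']@u)[1] for _ in range(4)])-.3
r.servo_line(P(.0881),speed=.02)
print([round(F(),2) for _ in range(6)])
r.servo_line(P(.0872),speed=.02); print(F())
r.servo_line(P(.0872,.30),speed=.08)
r.reach([.45,-.1,.35],[180,0,th]); r.wait(.5)
snap('top','top2'); s=snap('side','side2'); print(r.sense()['clock'],r.sense()['contact_force'])
A=cv2.imread('pics/top2.png')[130:230,165:445]; B=cv2.imread('pics/side2.png')[120:320,270:430]
A=cv2.resize(A,(784,280)); B=cv2.resize(B[20:120],(480,300),interpolation=2)
cv2.imwrite('pics/f.png',np.vstack([A,cv2.copyMakeBorder(B,0,0,0,304,0)]))
```

```text
[np.float64(6.85), np.float64(6.52), np.float64(6.39), np.float64(7.07), np.float64(7.07), np.float64(6.62)]
5.889807742545549
29.375 [ 0.14315756  0.78555317 -0.51340431]
```

View pics/f.png

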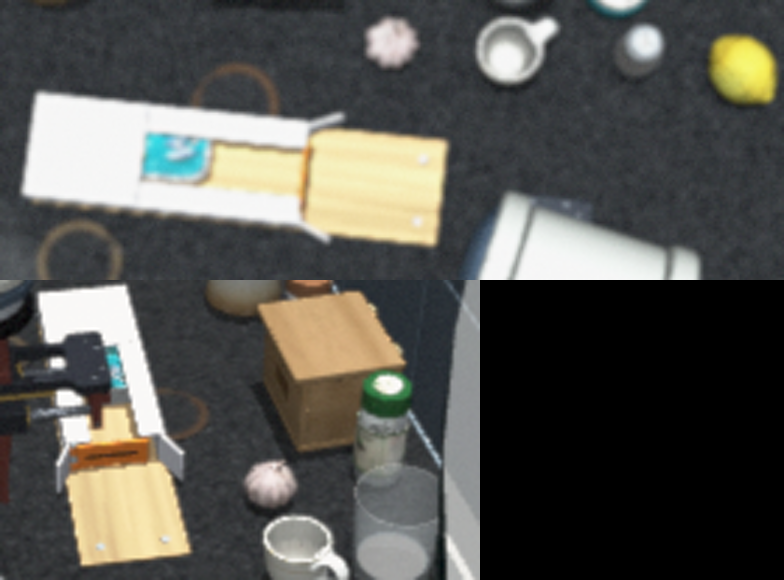

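The tin is inside with its near end at picture pixel (212,163), up against the stop. The flap is shut and the bystanders haven't moved.

```bash
python3 -c "
from h import *
print(r.hand_in())"
```

```text
the job is handed in; nothing more can be done
None
```

The job is handed in, at about 29 s of the 64 s; the result wasn't reported. The tin was pressed home at about 6.5–7 N, the last pictures show the flap shut behind it, and the lemon, cup, garlic and shaker look undisturbed.

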